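# Tuck the chip guard under the leaf and hold it down with the gauge foot

### The arm

A 6-joint arm with a two-finger parallel gripper is mounted at the origin on a cart in front of the work surface, level with it; the furniture and walls round the work are solid. World frame = base frame: x ahead of the robot, y to its left, z up, the work surface at z = 0. Lengths are in m, angles in rad, forces in N, time in s.
With the tool pointing down it reaches from about 0.425 to 0.95 m from the base axis. Payload 3.5 kg.
Tool frame: the origin (TCP) lies at the very end of the fingers, on their centre line; the grasp point (between the pads) lies 19 mm behind it (ctrl.grip_point_offset is the distance from the TCP to the grasp point, in m); z points along the fingers, y is the line along which they close (so a half turn about z gives the same grasp; the last joint's range is limited). The gripper opens to 85 mm and grips with 20 to 120 N. Pads are 22 mm wide; open, the fingers measure 114 mm over their backs; the gripper's body (76 mm by 85 mm) begins 54 mm behind the grasp point. The pads swing forward as they close: fully open they stand 13 mm farther back than shut.
Start: joints at [-1.357, 0.286, 1.577, -0, 1.279, -0.15], TCP at [0.24, -0.631, 0.231] pointing down, gripper open.
Joint ranges: [-2.77, 2.77], [-0.9, 2.22], [0.21, 2.48], [-1.53, 4.67], [0.24, 2.81], [-2.84, 2.84]. Speed limits (rad/s): [2.79, 2.79, 3.14, 3.14, 3.14, 3.14].

### API

Orientations are given as a unit quaternion [x, y, z, w].
In Python, from plant import ctrl gives the robot as it stands. The module is installed in compiled form; this text tells all that it offers.
- The arm moves only by the shell command python3 -m pendant 'ROWS' [OPENING] [FORCE]. ROWS is JSON, a list of rows, each an object of numbers: "dx", "dy", "dz": the shift along the tool's x, y, z in cm; "twist": the turn about the tool's z in degrees. A call has 1 to 10 rows; each row is the pose to reach, as a shift and turn from the pose commanded when the call began, along the tool's axes at that moment; what a row does not reach only later rows make up. A row lasts 1/8 s, in which the tool goes at most 62.5 mm and 10.7 degrees, less where a joint would pass 70% of its speed; a pose out of reach is approached as far as the arm can. A call with a gripper value outside its range is refused whole. OPENING is the opening in per cent of the stroke, from 0 (shut) to 100 (fully open), set as the call begins (- or left out, the last holds). The fingers move at their own pace and stop on an object; FORCE is the grip in N (left out, the last holds). Time passes only in rows, so rows that repeat a pose let the fingers close. It gives the time, the measured TCP pose, the force, the opening and the grip force at its end, in the units of the state.
- ctrl.get_state(): the state, without advancing time (a new reading comes with each control period).
- ctrl.read_camera(name): name is "scene" or "top" or "wrist"; returns a dict with "img" (420x560x3 uint8, red, green, blue), "depth" (420x560 float32, m along the optical axis (not along the pixel's ray), 0 where there is no reading), "camera_matrix" (3x3 intrinsics, pixels), "xyz" and "rotation" of the camera in the world; the wrist camera has in their place "tool_from_camera" (4x4, takes a point from camera to tool coordinates, whose origin is the TCP and whose axes are the flange's). Camera axes: x right, y up, looking along -z (the intrinsics and any distortion apply to the point x, -y, -z); pixel columns grow to the right and rows downward; lengths in m; the calibration is good to about 2 mm. A picture is of the moment at which its call begins: read the wrist's pose just before it.
- ctrl.sign_off(): hands the job in; it is judged then, once.
The state is a dict: "time": time; "qpos": joint angles; "dq": joint speeds; "joint_efforts": joint torques, N m; "eef_pos": TCP position; "tcp_rot": TCP orientation; "contact_force": force on the tool from outside, world axes, zero at the start; "wrist_torque": the same for the moment, N m; "opening": opening from 0.0 (shut) to 1.0 (fully open); "finger_force": force on a finger pad.
Only numpy, scipy, OpenCV 4.12 (cv2) and the standard library are available. Lean on these libraries where they do the work, as an engineer would, in place of code of your own. Each camera call takes 0.05 s, during which the arm holds its last target. There are 200 camera calls.

### The job

On the carving board, slide the flat edge of the aluminium angle strip (the chip guard) under the hinged wooden leaf without lifting the leaf, square to it, with its ends not sticking out past the leaf's ends, and fully home against the stop bar beneath. Only then push the knob of the board's sprung gauge down, so that its foot presses the strip flat on the board, and finish still holding the knob down: the program ends while pressing. Leave the other things on the desk where they are.

Things in the scene. Friction and masses are not known exactly. Their poses are not given: they have to be found in the camera images.
- guard_grip (a point): the chip guard: a loose plain aluminium L-shaped strip, 180 g, lying on the desk flange down. This point is the centre of its upstand (8 mm thick in x, 150 mm long in y, 40 mm high), 20 mm above its underside. At the upstand's foot a flange, 150 mm long and 4 mm thick, runs 62 mm from the upstand's face towards +x (strip 70 mm deep in all). z up.
- guard_edge (a point): middle of the guard's free flange edge (the edge to be tucked), on its underside; 66 mm in +x and 20 mm below guard_grip; axes as guard_grip.
- board: the carving board: a fixed plywood board, top 16 mm above the desk, with the leaf and gauge on it. Origin: on the desk straight below the middle of the leaf's lip. x points in under the leaf, away from the board's open front, y along the lip. The board runs from x = -115 to +65 mm and y = -105 to +135 mm.
- lip (a point): middle of the free lower edge (lip) of the hinged dark wooden leaf, 24 mm above the desk; axes as the board. The leaf is 184 mm long (y), 5 mm thick, 60 mm deep, 60 g; it rests by its own weight with its underside 8 mm above the board, hinged 58 mm behind the lip.
- home (a point): middle of the foot of the stop bar's front face under the leaf, at the height of the board's top (16 mm): where guard_edge belongs. 22 mm behind the lip (+x); axes as the board.
- leaf (a joint): hinge of the leaf, rad: 0 resting, grows as the lip lifts (0.06 is about 3.5 mm at the lip).
- knob_top (a point): centre of the top of the gauge's round steel knob (24 mm across), 82 mm above the desk when up, 25 mm in front of the lip and 60 mm to its +y. Below it a bridge arm (16 mm wide, underside 26 mm above the board) runs in +y to a column 116 mm to the lip's +y. The knob pushes the foot down.
- gauge_foot (a joint): travel of the gauge foot (12 mm across, below the bridge arm, underside 14 mm above the board when up: the flange passes under it, the upstand does not), m: 0 up, grows downward; 0.010 on the flange lying flat on the board, 0.014 on bare board. A return spring of 0.5 to 1 N lifts it.
- gauge_knob (a joint): compression of the knob's spring against the foot, m. Knob and foot go down together for 10 mm till the foot meets the flange; then only the knob goes on, up to 10 mm more (450 N/m, preloaded to about 1.2 N): 0 free, 0.010 fully compressed.
- flat_bar: bystander: flat dark hardwood bar, 26 x 225 x 7 mm, no upstand, on the desk to the right of the board
- graver_long: bystander: graving tool 203 mm long, on the desk's front edge
- scissors: bystander: scissors 175 mm long with black handles, left of the board
- rack_left: bystander: black rack of strips 64 x 111 x 12 mm, left of the board

How it is judged:
By the outcome, as a careful person would: the job done as asked, in the order asked, and still so for the second after the job is handed in, while the arm keeps its last pose, push and grip.
It also fails if it takes over 51 s, if anything falls off the work surface, if the arm or the gripper's body presses on something with over 40 N, if the wrist force passes 120 N, or if a joint passes its speed limit or range.

## Working session

There is one attempt and no reset: what is moved stays moved. The work goes in short steps, Python scripts to look and compute and a shell command to move; the robot and the scene stay as the last step left them, time stands still between calls to the robot, and variables do not carry over. Pictures are saved under pics/ and viewed, at most 10 in all, crops included, and the job is handed in when it is done.

```bash
mkdir -p pics; cat > h.py <<'E'
import numpy as np, cv2
from plant import ctrl
from scipy.spatial.transform import Rotation as R
def T_tool():
    s=ctrl.get_state(); T=np.eye(4); T[:3,:3]=R.from_quat(s["tcp_rot"]).as_matrix(); T[:3,3]=s["eef_pos"]; return T
def grab(name):
    T=T_tool(); c=ctrl.read_camera(name)
    if name=="wrist": M=T@np.array(c["tool_from_camera"])
    else:
        M=np.eye(4); r=np.array(c["rotation"]); M[:3,:3]=r if r.shape==(3,3) else R.from_quat(r).as_matrix(); M[:3,3]=c["xyz"]
    c["M"]=M; return c
def cloud(c):
    K=np.array(c["camera_matrix"]); d=c["depth"]; v,u=np.mgrid[:d.shape[0],:d.shape[1]]
    p=np.stack([(u-K[0,2])/K[0,0]*d,-(v-K[1,2])/K[1,1]*d,-d],-1)
    w=p@c["M"][:3,:3].T+c["M"][:3,3]; w[d<=0]=np.nan; return w
def ray(c,u,v,z):
    K=np.array(c["camera_matrix"]); r=c["M"][:3,:3]@np.array([(u-K[0,2])/K[0,0],-(v-K[1,2])/K[1,1],-1]); o=c["M"][:3,3]
    return o+r*(z-o[2])/r[2]
def proj(c,p):
    K=np.array(c["camera_matrix"]); q=np.linalg.inv(c["M"])@np.append(p,1); return K[0,0]*q[0]/-q[2]+K[0,2],K[1,1]*-q[1]/-q[2]+K[1,2]
def save(c,n): cv2.imwrite("pics/"+n,c["img"][:,:,::-1])
E
python3 - <<'E'
from h import *
s=ctrl.get_state(); print(s)
for n in ("top","scene"):
    c=grab(n); save(c,n+"0.png"); np.savez(n+"0.npz",**{k:c[k] for k in("img","depth","camera_matrix","M")}); print(n,[k for k in c],c["camera_matrix"],c["M"])
E
```

```text
{'time': 0.0, 'qpos': array([-1.35699929e+00,  2.87150661e-01,  1.57818641e+00,  4.15612221e-05,
        1.27857210e+00, -1.50004034e-01]), 'dq': array([ 9.44206966e-06,  3.97584408e-04,  1.96271697e-04, -6.38179192e-04,
        9.18017916e-04, -1.64189851e-03]), 'joint_efforts': array([-5.77230621e-04, -4.05989885e+01, -2.92621064e+01, -1.39088625e-04,
        5.88852097e-03,  2.40097862e-06]), 'eef_pos': array([ 0.24007912, -0.63016398,  0.22995208]), 'tcp_rot': array([ 9.83502092e-01,  1.80893045e-01, -1.70555469e-05, -1.15830315e-03]), 'contact_force': array([ 0.00523129, -0.87984065, -0.46931014]), 'wrist_torque': array([-0.02966726, -0.01425065, -0.04588856]), 'finger_force': 0.0, 'opening': 0.999064371563501}
top ['img', 'depth', 'camera_matrix', 'xyz', 'rotation', 'M'] [[396.28857128   0.         279.65986177]
 [  0.         396.28857128 201.71618791]
 [  0.           0.           1.        ]] [[-0.02581817  0.98753028 -0.15529768  0.38760676]
 [-0.99949918 -0.02834395 -0.0140715   0.12252172]
 [-0.01829778  0.15485661  0.98776749  0.98635902]
 [ 0.          0.          0.          1.        ]]
scene ['img', 'depth', 'camera_matrix', 'xyz', 'rotation', 'M'] [[387.0016598    0.         284.57324585]
 [  0.         387.0016598  207.55259832]
 [  0.           0.           1.        ]] [[-0.88765456  0.27517981 -0.36924986  0.17295599]
 [-0.46049859 -0.52478458  0.71592052  0.86527261]
 [ 0.00323024  0.80552916  0.59254734  0.66405542]
 [ 0.          0.          0.          1.        ]]
```

View pics/top0.png

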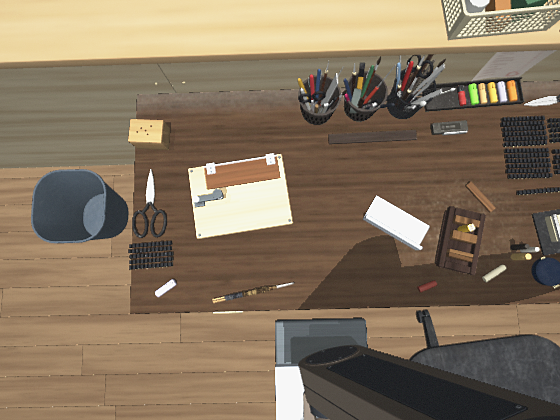

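View pics/scene0.png

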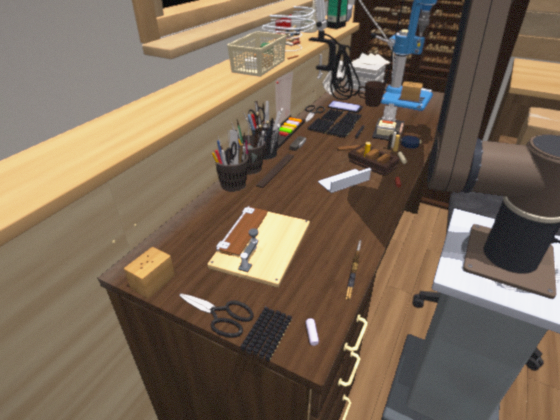

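The top view shows the board around (240,195), with the leaf at (243,172), the knob near (200,197), and the guard around (397,222). Next I'll measure all of these from the depth image.

```bash
python3 - <<'E'
from h import *
c=dict(np.load("top0.npz")); w=cloud(c); im=c["img"].astype(int)
def box(m,t):
    p=w[m][:,:2].astype(np.float32); r=cv2.minAreaRect(p*1000); print(t,m.sum(),r); print(cv2.boxPoints(r).round(0).tolist())
v,u=np.mgrid[:420,:560]
g=(u>355)&(u<435)&(v>190)&(v<255)
z=w[...,2]
print("desk z",np.nanmedian(z[260:280,150:200]))
box(g&(z>.026)&(z<.06),"upstand"); 
wh=g&(im.min(-1)>140); box(wh,"guard all")
b=(u>180)&(u<300)&(v>145)&(v<245)
print("board z",np.nanmedian(z[215:225,220:270]), "leaf z",np.nanmedian(z[168:178,225:265]))
box(b&(z>.010)&(z<.06),"board")
brown=b&(im[...,0]-im[...,2]>60)&(im[...,0]<190)&(z>.02); box(brown,"leaf")
box(b&(z>.07)&(z<.1),"knob")
print("maxz",np.nanmax(z[180:215,185:230]))
E
```

```text
desk z 0.00012199271207802287
upstand 276 ((457.0318603515625, -131.93197631835938), (149.1905059814453, 8.525012969970703), 57.27527618408203)
[[413.0, -192.0], [420.0, -197.0], [501.0, -71.0], [494.0, -67.0]]
guard all 1612 ((482.8561096191406, -150.05929565429688), (151.40823364257812, 69.96035766601562), 57.25105285644531)
[[412.0, -195.0], [471.0, -233.0], [553.0, -105.0], [494.0, -67.0]]
board z 0.015625907677412565 leaf z 0.028396763948041248
board 6725 ((560.45068359375, 237.28440856933594), (180.4040069580078, 240.4824981689453), 7.5975565910339355)
[[455.0, 345.0], [487.0, 106.0], [666.0, 130.0], [634.0, 368.0]]
leaf 1436 ((614.310302734375, 228.35885620117188), (55.009159088134766, 182.15235900878906), 7.477611541748047)
[[575.0, 315.0], [599.0, 134.0], [653.0, 142.0], [630.0, 322.0]]
knob 82 ((553.603271484375, 281.7340393066406), (21.668668746948242, 21.430830001831055), 0.8583504557609558)
[[543.0, 292.0], [543.0, 271.0], [565.0, 271.0], [564.0, 293.0]]
maxz 0.08635548270356064
```

```bash
cat >> h.py <<'E'
def plan(x,y,z,ydeg):
    "shift (cm, tool axes) and twist (deg) to bring the TCP to x,y,z with tool y at world angle ydeg"
    T=T_tool(); d=T[:3,:3].T@(np.array([x,y,z])-T[:3,3])*100
    a=np.degrees(np.arctan2(T[1,1],T[0,1])); tw=-((ydeg-a+180)%360-180)
    print("d cm",d.round(2),"twist",round(tw,2),"rows>=",np.ceil(max(np.linalg.norm(d)/6.25,abs(tw)/10.7)),"tilt",T[:3,2].round(4))
E
python3 -c "
from h import *
plan(.457,-.132,.16,-32.75)"
```

```text
d cm [ 38.   -38.83   7.1 ] twist -36.41 rows>= 9.0 tilt [-4.0e-04  2.1e-03 -1.0e+00]
```

```bash
python3 -m pendant '[{"dx":4,"dy":-4,"dz":0.8,"twist":-4},{"dx":8,"dy":-8,"dz":1.6,"twist":-8},{"dx":12,"dy":-12,"dz":2.4,"twist":-12},{"dx":16,"dy":-16,"dz":3.2,"twist":-16},{"dx":20,"dy":-20.3,"dz":4,"twist":-20},{"dx":24,"dy":-24.4,"dz":4.8,"twist":-24},{"dx":28.5,"dy":-29,"dz":5.5,"twist":-28},{"dx":33,"dy":-33.6,"dz":6.3,"twist":-32},{"dx":36.5,"dy":-37.2,"dz":7.1,"twist":-36.4},{"dx":38,"dy":-38.83,"dz":7.1,"twist":-36.4}]' 100 40
python3 -m pendant '[{"dz":0},{"dz":0}]'
python3 - <<'E'
from h import *
plan(.457,-.132,.009,-32.75)
c=grab("wrist"); save(c,"w1.png"); w=cloud(c); z=w[...,2]; im=c["img"].astype(int)
m=(z>.030)&(z<.046); n,l,st,_=cv2.connectedComponentsWithStats(m.astype(np.uint8)); k=1+np.argmax(st[1:,4]); 
p=w[l==k][:,:2].astype(np.float32)*1000; print(n,st[k],cv2.minAreaRect(p),np.nanmedian(z[l==k]))
print([np.round(proj(c,np.array(q)),0) for q in([.457,-.132,.04],[.416,-.1945,.04],[.4975,-.069,.04])])
E
```

```text
time: 1.35
eef_pos: [0.4569, -0.1296, 0.159]
tcp_rot: [0.877, 0.481, -0.001, -0.001]
contact_force: [0.1, -1.0, 0.3]
opening: 1.0
finger_force: 0.0
d cm [-0.2   0.18 15.  ] twist 0.21 rows>= 3.0 tilt [-0.0021  0.0015 -1.    ]
5 [ 265  299  129   96 6196] ((414.0144348144531, -287.8340759277344), (88.12743377685547, 106.76844787597656), 74.01017761230469) 0.03671747981586926
[array([282., 195.]), array([281., 282.]), array([283.,  92.])]$[0]: bad value
```

View pics/w1.png

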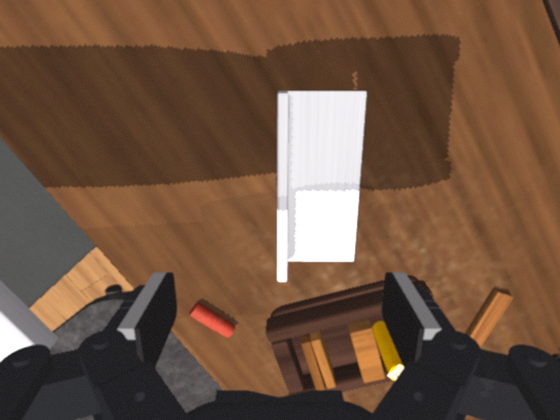

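Wrist view: the upstand runs from (282,92) to (281,282), which matches the projected estimate within a pixel or two, and the flange lies to its right. The surroundings are clear, so I'm descending.

```bash
python3 -m pendant '[{"dx":-0.2,"dy":0.18,"dz":4,"twist":0.2},{"dx":-0.2,"dy":0.18,"dz":8,"twist":0.2},{"dx":-0.2,"dy":0.18,"dz":12,"twist":0.2},{"dx":-0.2,"dy":0.18,"dz":14,"twist":0.2},{"dx":-0.2,"dy":0.18,"dz":15,"twist":0.2},{"dx":-0.2,"dy":0.18,"dz":15,"twist":0.2}]' 50
python3 -m pendant '[{"dx":0.01},{"dx":0.01},{"dx":0.01},{"dx":0.01},{"dx":0.01},{"dx":0.01},{"dx":0.01},{"dx":0.01}]' 0 50
python3 -c "
from h import *
plan(.457,-.132,.009,-32.75)"
```

```text
time: 2.15
eef_pos: [0.4573, -0.1355, 0.01]
tcp_rot: [0.879, 0.477, -0.0, -0.0]
contact_force: [0.1, -0.1, -1.1]
opening: 0.501
finger_force: 0.0
d cm [ 0.28 -0.22  0.1 ] twist -0.23 rows>= 1.0 tilt [-9.e-04  4.e-04 -1.e+00]$[0]: bad value
```

```bash
python3 -m pendant '[{"dx":0.28,"dy":-0.22,"dz":0.1,"twist":-0.2},{"dx":0.28,"dy":-0.22,"dz":0.1,"twist":-0.2},{"dx":0.28,"dy":-0.22,"dz":0.1,"twist":-0.2}]'
python3 -m pendant '[{"dx":0,"dy":0,"dz":0,"twist":0},{"dx":0,"dy":0,"dz":0,"twist":0},{"dx":0,"dy":0,"dz":0,"twist":0},{"dx":0,"dy":0,"dz":0,"twist":0},{"dx":0,"dy":0,"dz":0,"twist":0},{"dx":0,"dy":0,"dz":0,"twist":0}]' 0 60
python3 -c "
from h import *
plan(.457,-.132,.009,-32.75)"
```

```text
time: 2.52
eef_pos: [0.4578, -0.1319, 0.01]
tcp_rot: [0.878, 0.479, 0.0, 0.001]
contact_force: [0.5, 0.2, -0.3]
opening: 0.501
finger_force: 0.0
time: 3.28
eef_pos: [0.4575, -0.1319, 0.0096]
tcp_rot: [0.878, 0.479, 0.0, 0.0]
contact_force: [-0.5, 0.0, 3.8]
opening: 0.084
finger_force: 59.1
d cm [-0.03 -0.03  0.06] twist -0.01 rows>= 1.0 tilt [ 3.e-04 -1.e-04 -1.e+00]
```

```bash
python3 -m pendant '[{"dx":0,"dy":0,"dz":-2,"twist":0},{"dx":0,"dy":0,"dz":-5,"twist":0},{"dx":0,"dy":0,"dz":-8,"twist":0},{"dx":0,"dy":0,"dz":-9,"twist":0},{"dx":0,"dy":0,"dz":-9,"twist":0},{"dx":0,"dy":0,"dz":-9,"twist":0}]'
python3 -c "
from h import *
plan(.475,.211,.10,7.55)"
```

```text
time: 4.03
eef_pos: [0.4562, -0.1313, 0.0977]
tcp_rot: [0.878, 0.479, -0.001, -0.001]
contact_force: [0.1, 0.2, -1.3]
opening: 0.086
finger_force: 58.6
d cm [ 29.8  -16.94  -0.19] twist -40.31 rows>= 6.0 tilt [-0.0027  0.0014 -1.    ]
```

```bash
python3 -m pendant '[{"dx":3,"dy":-1.7,"dz":0,"twist":-5},{"dx":7,"dy":-4,"dz":0,"twist":-10},{"dx":11,"dy":-6.3,"dz":0,"twist":-15},{"dx":15,"dy":-8.5,"dz":0,"twist":-20},{"dx":19,"dy":-10.8,"dz":0,"twist":-25},{"dx":23,"dy":-13,"dz":0,"twist":-31},{"dx":27,"dy":-15.3,"dz":-0.1,"twist":-36},{"dx":29,"dy":-16.5,"dz":-0.1,"twist":-40.3},{"dx":29.8,"dy":-16.94,"dz":-0.2,"twist":-40.3},{"dx":29.8,"dy":-16.94,"dz":-0.2,"twist":-40.3}]'
python3 -m pendant '[{"dx":0,"dy":0,"dz":0,"twist":0},{"dx":0,"dy":0,"dz":0,"twist":0},{"dx":0,"dy":0,"dz":0,"twist":0}]'
python3 - <<'E'
from h import *
plan(.4841,.212,.026,7.55)
c=grab("wrist"); save(c,"w2.png"); np.savez("w2.npz",**{k:c[k] for k in("img","depth","camera_matrix","M")})
o=np.array([.5872,.2257]);ex=np.array([.9913,.1314]);ey=np.array([-.1314,.9913])
for n,(a,b,z) in dict(lip0=(0,-92,29),lip1=(0,92,29),lip=(0,0,29),knob=(-25,60,82),bf0=(-115,-105,16),bf1=(-115,135,16)).items(): print(n,np.round(proj(c,np.append(o+(a*ex+b*ey)/1000,z/1000)),1))
E
```

```text
time: 5.28
eef_pos: [0.4756, 0.2103, 0.1004]
tcp_rot: [0.659, 0.752, -0.001, -0.0]
contact_force: [-1.0, -0.3, -1.2]
opening: 0.083
finger_force: 58.6
time: 5.65
eef_pos: [0.4762, 0.2099, 0.1014]
tcp_rot: [0.659, 0.752, 0.0, 0.0]
contact_force: [0.4, -0.3, -2.0]
opening: 0.084
finger_force: 58.6
d cm [0.11 0.81 7.54] twist -0.07 rows>= 2.0 tilt [ 1.e-04 -0.e+00 -1.e+00]
lip0 [436.6 334. ]
lip1 [483.   58.3]
lip [456.8 214. ]
knob [477.3 130.3]
bf0 [276.2 336.9]
bf1 [274.6 -24.6]
```

View pics/w2.png

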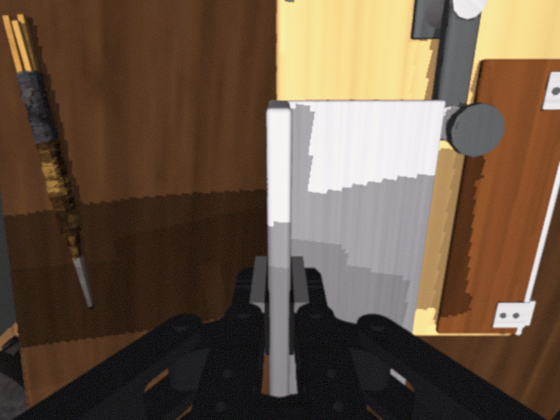

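Wrist view: the lip ends at (481,60) and (440,333) and the knob centre at (474,129) all agree with the model to about 2 mm. Next I'll check the held guard's tilt, yaw and offset.

```bash
python3 - <<'E'
from h import *
c=dict(np.load("w2.npz")); w=cloud(c); z=w[...,2]; T=T_tool(); print(T[:3,3])
o=np.array([.5872,.2257]);ex=np.array([.9913,.1314]);ey=np.array([-.1314,.9913])
p=w-np.append(o,0); L=np.stack([p[...,0]*ex[0]+p[...,1]*ex[1],p[...,0]*ey[0]+p[...,1]*ey[1],z],-1)*1000
t=T[:2,3]-o; print("tcp local",t@ex*1000,t@ey*1000)
m=np.zeros(z.shape,bool); m[105:330,300:425]=1; m&=(z>.085)&(z<.105)
q=L[m]; A=np.c_[q[:,0]-q[:,0].mean(),q[:,1]-q[:,1].mean(),np.ones(len(q))]; s=np.linalg.lstsq(A,q[:,2],rcond=None)[0]; print("flange plane dz/dx,dz/dy,z",s,len(q))
m2=np.zeros(z.shape,bool); m2[95:335,295:450]=1; m2&=(z>.085)&(z<.105)
E=[(L[v][m2[v]][:,0].max(),L[v][m2[v]][np.argmax(L[v][m2[v]][:,0]),1]) for v in range(110,325) if m2[v].any()]
E=np.array(E); k=np.polyfit(E[:,1],E[:,0],1); print("edge x at y=0, slope",k[::-1], "ymax",np.nanpercentile(L[m2][:,1],99.7))
m3=np.zeros(z.shape,bool); m3[90:400,255:300]=1; m3&=(z>.125)&(z<.14); print("upstand",cv2.minAreaRect(L[m3][:,:2].astype(np.float32)),np.nanmedian(L[m3][:,2]))
E
```

```text
[0.47615278 0.20998138 0.10137958]
tcp local -112.14653423123399 -0.9902585003112123
flange plane dz/dx,dz/dy,z [1.32980461e-03 1.37981582e-04 9.57845225e+01] 24968
edge x at y=0, slope [-4.75702841e+01  1.43265597e-03] ymax 73.77876670404923
upstand ((-112.97364044189453, 17.42020034790039), (113.05143737792969, 16.369985580444336), 85.40757751464844) 131.69056422403673
```

```bash
python3 -m pendant '[{"dx":0,"dy":0,"dz":3,"twist":0},{"dx":0,"dy":0,"dz":5.5,"twist":0},{"dx":0,"dy":0,"dz":6.8,"twist":0},{"dx":0,"dy":0,"dz":7.3,"twist":0},{"dx":0,"dy":0,"dz":7.3,"twist":0},{"dx":0,"dy":0,"dz":7.3,"twist":0},{"dx":0,"dy":0,"dz":7.3,"twist":0}]'
python3 -c "
from h import *
plan(.5872-.054*.9913,.2257-.054*.1314,.027,7.55)"
```

```text
time: 6.58
eef_pos: [0.4767, 0.2107, 0.0292]
tcp_rot: [0.659, 0.752, 0.001, 0.0]
contact_force: [0.6, 0.8, -0.8]
opening: 0.081
finger_force: 58.7
d cm [0.04 5.75 0.23] twist -0.0 rows>= 1.0 tilt [ 1.6e-03  4.0e-04 -1.0e+00]
```

```bash
python3 -m pendant '[{"dx":0,"dy":0,"dz":0.2,"twist":0},{"dx":0,"dy":0.5,"dz":0.22,"twist":0},{"dx":0,"dy":1.2,"dz":0.22,"twist":0},{"dx":0,"dy":2,"dz":0.22,"twist":0},{"dx":0,"dy":2.8,"dz":0.22,"twist":0},{"dx":0,"dy":3.5,"dz":0.22,"twist":0},{"dx":0,"dy":3.5,"dz":0.22,"twist":0},{"dx":0,"dy":3.5,"dz":0.22,"twist":0},{"dx":0,"dy":3.5,"dz":0.22,"twist":0}]'
python3 -c "
from h import *
plan(.5872-.044*.9913,.2257-.044*.1314,.027,7.55)"
```

```text
time: 7.7
eef_pos: [0.5104, 0.215, 0.026]
tcp_rot: [0.659, 0.752, -0.0, -0.0]
contact_force: [0.4, -0.3, -1.4]
opening: 0.08
finger_force: 58.7
d cm [ 0.05  3.36 -0.1 ] twist -0.0 rows>= 1.0 tilt [-5.e-04 -1.e-04 -1.e+00]
```

```bash
python3 -m pendant '[{"dx":0,"dy":0.5,"dz":0,"twist":0},{"dx":0,"dy":1,"dz":0,"twist":0},{"dx":0,"dy":1.5,"dz":0,"twist":0},{"dx":0,"dy":2,"dz":0,"twist":0},{"dx":0,"dy":2.4,"dz":0,"twist":0},{"dx":0,"dy":2.8,"dz":0,"twist":0},{"dx":0,"dy":2.8,"dz":0,"twist":0},{"dx":0,"dy":2.8,"dz":0,"twist":0}]'
python3 -m pendant '[{"dx":0,"dy":0.1,"dz":0,"twist":0},{"dx":0,"dy":0.2,"dz":0,"twist":0},{"dx":0,"dy":0.3,"dz":0,"twist":0},{"dx":0,"dy":0.3,"dz":0,"twist":0}]'
python3 -c "
from h import *
plan(.5872-.044*.9913,.2257-.044*.1314,.026,7.55)"
```

```text
time: 8.7
eef_pos: [0.5383, 0.2187, 0.026]
tcp_rot: [0.659, 0.752, -0.0, -0.0]
contact_force: [0.6, 0.1, -2.2]
opening: 0.085
finger_force: 58.7
time: 9.2
eef_pos: [0.5416, 0.2191, 0.0262]
tcp_rot: [0.659, 0.752, 0.0, 0.0]
contact_force: [-0.1, -0.1, -1.7]
opening: 0.082
finger_force: 58.7
d cm [0.05 0.21 0.02] twist -0.01 rows>= 1.0 tilt [ 1.e-04  0.e+00 -1.e+00]
```

```bash
python3 -m pendant '[{"dx":0,"dy":0.1,"dz":0,"twist":0},{"dx":0,"dy":0.2,"dz":0,"twist":0},{"dx":0,"dy":0.2,"dz":0,"twist":0},{"dx":0,"dy":0.2,"dz":0,"twist":0}]'
python3 -m pendant '[{"dx":0,"dy":0.1,"dz":0,"twist":0},{"dx":0,"dy":0.1,"dz":0,"twist":0},{"dx":0,"dy":0.1,"dz":0,"twist":0}]'
```

```text
time: 9.7
eef_pos: [0.5434, 0.2194, 0.0261]
tcp_rot: [0.659, 0.752, -0.0, -0.0]
contact_force: [0.7, 0.3, -1.3]
opening: 0.086
finger_force: 58.7
time: 10.07
eef_pos: [0.5445, 0.2195, 0.0262]
tcp_rot: [0.659, 0.752, 0.0, 0.0]
contact_force: [0.4, -0.2, -1.7]
opening: 0.083
finger_force: 58.6
```

```bash
for i in 1; do python3 -m pendant '[{"dx":0,"dy":0.1,"dz":0.02,"twist":0},{"dx":0,"dy":0.1,"dz":0.02,"twist":0},{"dx":0,"dy":0.1,"dz":0.02,"twist":0}]'; done
python3 -m pendant '[{"dx":0,"dy":0.1,"dz":0.02,"twist":0},{"dx":0,"dy":0.1,"dz":0.02,"twist":0},{"dx":0,"dy":0.1,"dz":0.02,"twist":0}]'
```

```text
time: 10.45
eef_pos: [0.5445, 0.2195, 0.0256]
tcp_rot: [0.659, 0.752, -0.001, -0.001]
contact_force: [-4.4, -0.6, 1.5]
opening: 0.083
finger_force: 59.0
time: 10.82
eef_pos: [0.5445, 0.2196, 0.0257]
tcp_rot: [0.659, 0.752, -0.002, -0.002]
contact_force: [-8.2, -1.3, 6.0]
opening: 0.083
finger_force: 59.7
```

```bash
python3 -m pendant '[{"dx":0,"dy":0,"dz":0,"twist":0},{"dx":0,"dy":0,"dz":0,"twist":0},{"dx":0,"dy":0,"dz":0,"twist":0},{"dx":0,"dy":0,"dz":0,"twist":0}]' 30
python3 -m pendant '[{"dx":0,"dy":0,"dz":-2,"twist":0},{"dx":0,"dy":0,"dz":-5,"twist":0},{"dx":0,"dy":-2,"dz":-9,"twist":0},{"dx":0,"dy":-5,"dz":-12,"twist":0},{"dx":0,"dy":-7,"dz":-14,"twist":0},{"dx":0,"dy":-7,"dz":-14,"twist":0},{"dx":0,"dy":-7,"dz":-14,"twist":0},{"dx":0,"dy":-7,"dz":-14,"twist":0}]'
python3 - <<'E'
from h import *
c=grab("wrist"); save(c,"w3.png"); np.savez("w3.npz",**{k:c[k] for k in("img","depth","camera_matrix","M")})
w=cloud(c); z=w[...,2]
o=np.array([.5872,.2257]);ex=np.array([.9913,.1314]);ey=np.array([-.1314,.9913])
p=w-np.append(o,0); L=np.stack([p[...,0]*ex[0]+p[...,1]*ex[1],p[...,0]*ey[0]+p[...,1]*ey[1],z],-1)*1000
m=(L[...,2]>50)&(L[...,2]<60)&(L[...,0]>-60)&(L[...,0]<-35)&(abs(L[...,1])<85); print("upstand",cv2.minAreaRect(L[m][:,:2].astype(np.float32)),np.median(L[m][:,2]))
for y in(-80,-40,0,40,80):
  m=(abs(L[...,1]-y)<8)&(L[...,0]>3)&(L[...,0]<45)&(z>.02)&(z<.045); k=np.polyfit(L[m][:,0],L[m][:,2],1) if m.sum()>9 else 0; print("leaf y",y,m.sum(),k)
m=(L[...,2]>75)&(L[...,2]<90)&(abs(L[...,1]-60)<20)&(abs(L[...,0]+25)<20); print("knob",cv2.minAreaRect(L[m][:,:2].astype(np.float32)),np.median(L[m][:,2]))
m=(L[...,2]>16)&(L[...,2]<23)&(L[...,0]>-36)&(L[...,0]<-4)&(abs(L[...,1])<85); print("flange z",np.median(L[m][:,2]))
E
```

```text
time: 11.32
eef_pos: [0.5468, 0.2198, 0.0259]
tcp_rot: [0.659, 0.752, 0.0, 0.0]
contact_force: [-0.5, 0.6, 0.1]
opening: 0.305
finger_force: 0.0
time: 12.32
eef_pos: [0.4771, 0.2104, 0.1648]
tcp_rot: [0.659, 0.752, -0.001, -0.0]
contact_force: [0.1, 0.3, 0.5]
opening: 0.305
finger_force: 0.0
upstand ((-44.125587463378906, -0.18280029296875), (149.46644592285156, 8.4865140914917), 89.9920654296875) 55.6864546527607
leaf y -80 786 [2.16644898e-02 2.85997381e+01]
leaf y -40 882 [1.35626823e-03 2.89902189e+01]
leaf y 0 1005 [1.19645434e-03 2.89558613e+01]
leaf y 40 1125 [3.41045145e-03 2.89561980e+01]
leaf y 80 1343 [2.17792647e-02 2.86822018e+01]
knob ((-25.3203125, 60.25075912475586), (23.177715301513672, 23.153181076049805), 46.40387725830078) 81.94042113215608
flange z 19.917437298406895
```

View pics/w3.png

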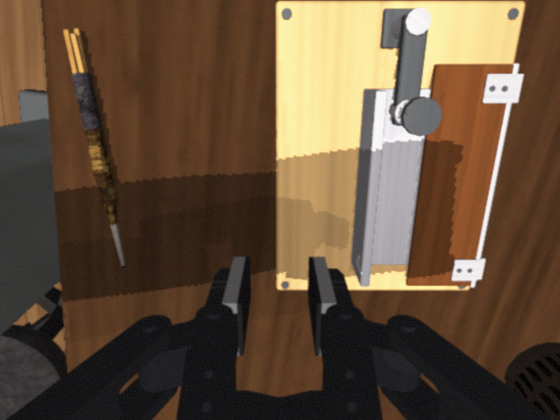

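The view shows the strip square and centred, with the upstand at (365,190) and local x = -44.1 mm. It lies flat (flange at 19.9 mm), the leaf is at rest, and the knob is at (420,117). Next I'll shut the fingers and go over the knob.

```bash
python3 -c "
from h import *
plan(.5545,.2822,.1,7.55)"
```

```text
d cm [6.1  8.63 6.45] twist -0.02 rows>= 2.0 tilt [-1.8e-03 -4.0e-04 -1.0e+00]
```

```bash
python3 -m pendant '[{"dx":1.5,"dy":2.1,"dz":0,"twist":0},{"dx":3,"dy":4.2,"dz":0.5,"twist":0},{"dx":4.5,"dy":6.4,"dz":1.5,"twist":0},{"dx":6.1,"dy":8.6,"dz":3,"twist":0},{"dx":6.1,"dy":8.6,"dz":5,"twist":0},{"dx":6.1,"dy":8.6,"dz":6,"twist":0},{"dx":6.1,"dy":8.6,"dz":6,"twist":0},{"dx":6.1,"dy":8.6,"dz":6,"twist":0},{"dx":6.1,"dy":8.6,"dz":6,"twist":0}]' 0
python3 -c "
from h import *
plan(.5545,.2822,.085,7.55)"
```

```text
time: 13.5
eef_pos: [0.5548, 0.2823, 0.1069]
tcp_rot: [0.659, 0.752, 0.001, 0.0]
contact_force: [-1.0, 0.7, 0.3]
opening: 0.003
finger_force: 0.0
d cm [-0.01 -0.03  2.19] twist -0.02 rows>= 1.0 tilt [ 1.8e-03  6.0e-04 -1.0e+00]
```

Now pressing down to about z = 0.066, gently.

```bash
python3 -m pendant '[{"dx":0,"dy":0,"dz":1.2,"twist":0},{"dx":0,"dy":0,"dz":2.2,"twist":0},{"dx":0,"dy":0,"dz":2.6,"twist":0},{"dx":0,"dy":0,"dz":3.0,"twist":0},{"dx":0,"dy":0,"dz":3.4,"twist":0},{"dx":0,"dy":0,"dz":3.7,"twist":0},{"dx":0,"dy":0,"dz":4.0,"twist":0},{"dx":0,"dy":0,"dz":4.0,"twist":0},{"dx":0,"dy":0,"dz":4.0,"twist":0},{"dx":0,"dy":0,"dz":4.0,"twist":0}]'
python3 -m pendant '[{"dx":0,"dy":0,"dz":0,"twist":0},{"dx":0,"dy":0,"dz":0,"twist":0},{"dx":0,"dy":0,"dz":0,"twist":0}]'
```

```text
time: 14.75
eef_pos: [0.5544, 0.2824, 0.066]
tcp_rot: [0.659, 0.752, 0.0, 0.0]
contact_force: [-2.2, -0.6, 4.0]
opening: 0.004
finger_force: 1.9
time: 15.12
eef_pos: [0.5543, 0.2824, 0.0658]
tcp_rot: [0.659, 0.752, 0.0, 0.0]
contact_force: [-2.4, -0.0, 3.6]
opening: 0.001
finger_force: 2.0
```

```bash
python3 - <<'E'
from h import *
c=grab("scene"); im=c["img"][190:310,180:340,::-1]; cv2.imwrite("pics/s1.png",cv2.resize(im,None,fx=5,fy=5,interpolation=cv2.INTER_CUBIC)[:600,:800])
c=grab("wrist"); w=cloud(c); z=w[...,2]
o=np.array([.5872,.2257]);ex=np.array([.9913,.1314]);ey=np.array([-.1314,.9913])
p=w-np.append(o,0); L=np.stack([p[...,0]*ex[0]+p[...,1]*ex[1],p[...,0]*ey[0]+p[...,1]*ey[1],z],-1)*1000
c=grab("top"); w=cloud(c); p=w-np.append(o,0); Lt=np.stack([p[...,0]*ex[0]+p[...,1]*ex[1],p[...,0]*ey[0]+p[...,1]*ey[1],w[...,2]],-1)*1000
for n,l in(("wrist",L),("top",Lt)):
  m=(l[...,2]>50)&(l[...,2]<58)&(l[...,0]>-60)&(l[...,0]<-38)&(abs(l[...,1])<85); print(n,m.sum(),cv2.minAreaRect(l[m][:,:2].astype(np.float32)) if m.sum()>5 else 0)
  m=(abs(l[...,1]+30)<40)&(l[...,0]>3)&(l[...,0]<45)&(l[...,2]>20)&(l[...,2]<45); print("leaf",m.sum(),np.polyfit(l[m][:,0],l[m][:,2],1) if m.sum()>9 else 0)
print(ctrl.get_state()["contact_force"],ctrl.get_state()["eef_pos"])
E
```

```text
wrist 1031 ((-43.9239387512207, 54.12599182128906), (41.83356857299805, 8.11147403717041), 89.77076721191406)
leaf 260 [1.41186625e-03 2.88202790e+01]
top 134 ((-44.089515686035156, -27.120655059814453), (8.44603443145752, 94.69982147216797), 0.13554657995700836)
leaf 530 [6.26353804e-03 2.84034892e+01]
[-1.4580808  -0.15086307  4.22610591] [0.55434701 0.28239156 0.06576643]
```

View pics/s1.png

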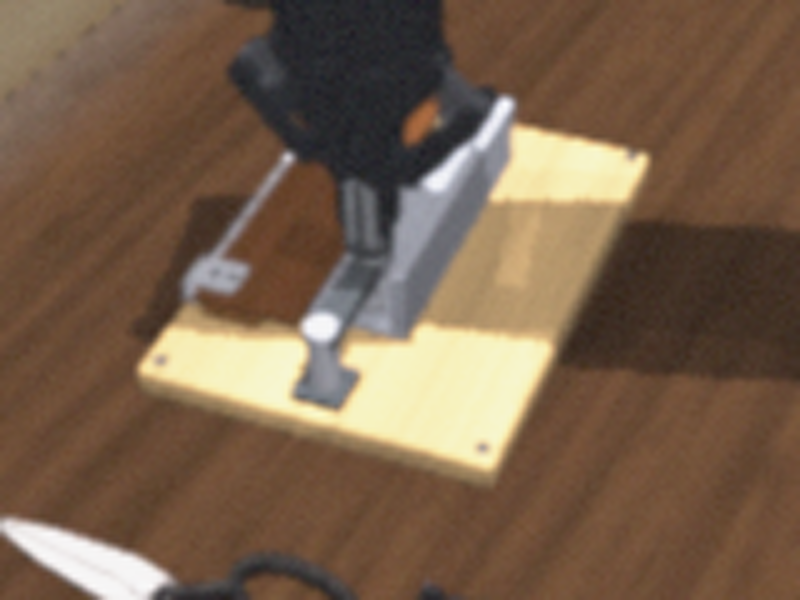

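The fingers are on the knob, at about (365,240) in the crop. The strip is square and home, the leaf is at rest, and the knob is about 16 mm down at roughly 4 N, so I'm handing it in.

```bash
python3 -c "
from plant import ctrl
print(ctrl.sign_off())"
```

```text
the job is handed in; nothing more can be done
None
```

I handed the job in at about 15 s with the knob still held about 16 mm down at roughly 4 N; the strip is under the leaf, square, centred and against the stop bar, and the leaf is at rest.

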